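# Close up the gift carton and fit the tea box in

### The job

Finish packing the gift carton: slide the flat blue biscuit tin along the carton floor towards the spice jars to make room, without lifting it out, and set the tea box down in the space this opens, the right way up, so that tin, jars and tea box all stand flat on the carton's floor at once. Keep the jars standing, and leave the patterned mug where it is.

Things in the scene. Friction and masses are not known exactly. Their poses are not given: they have to be found in the camera images.
- carton: Shallow open kraft carton, fixed. Outside 148 mm (x) by 221 mm (y, its long side), inside 138 by 211; walls 5 thick, 38 high; floor 4 thick. Origin: centre of its underside; z up. Jars stand inside at its +y end, the tin lies in the middle, a gap is left at its -y end. Its deep lid (open upwards, red ribbon) stands far left, unused. Wall cupboards and their door knobs overhang the worktop beyond x = 0.55 m, 0.4 m up: keep the wrist clear.
- biscuit_tin_center (a point): Flat blue biscuit tin with a white label, 130 mm (its x) by 80 mm (its y) by 36 mm high, about 0.3 kg, loose, lying on the carton floor with x and y nearly along the carton's. This point is its centre, 18 mm above its underside. At the start 24 to 36 mm are free between it and the jars, and only 49 to 60 mm between it and the -y wall: too little for the tea box.
- tea_box_center (a point): Pale green tea box with a leaf picture, 68 mm (x) by 122 mm (y) by 74 mm high, about 0.1 kg, on the worktop left or right of the carton. This point is its centre, 37 mm above its underside; z up. It fits only with its y along the carton's x, either way round. Held by its top 30 mm across the 68 mm, the fingers stay above the tin and the carton walls.
- spice_jar_0: Spice jar with a red cap, 45 mm in diameter, 106 mm tall, 0.11 kg, loose; the one nearest the robot (-x) of the three that stand in a row across the carton at its +y end, about 1 to 3 mm from the end wall. Origin: centre of its underside; z up.
- spice_jar_1: Spice jar with a red cap, 45 mm in diameter, 106 mm tall, 0.11 kg, loose; the middle one of the three that stand in a row across the carton at its +y end, about 1 to 3 mm from the end wall. Origin: centre of its underside; z up.
- spice_jar_2: Spice jar with a red cap, 45 mm in diameter, 106 mm tall, 0.11 kg, loose; the far one (+x) of the three that stand in a row across the carton at its +y end, about 1 to 3 mm from the end wall. Origin: centre of its underside; z up.
- mug: White mug with a diamond pattern, filled with tea, 83 mm in diameter, 116 mm over the handle, 94 mm tall, on the worktop on the other side of the carton from the tea box; to be left alone. Origin: centre of its underside.
There are look-alikes about, which are no part of the job. Leave any purple look-alike of the spice_jar_0 alone.

How it is judged:
At the end, for the whole second after the job is handed in: The tea box, the biscuit tin and the three spice jars are all inside the carton and at rest on its floor (each within 6 mm of its resting height), the tea box and tin level within 0.1 rad and the tea box right way up, the jars upright within 0.15 rad (x of tea_box_center in the frame of carton between -0.069 and 0.069 m and y of tea_box_center in the frame of carton between -0.1055 and 0.1055 m and z of tea_box_center in the frame of carton between 0.035 and 0.047 m and angle between each of tea_box_center, biscuit_tin_center's own z axis and vertical below 0.1 rad and x of biscuit_tin_center in the frame of carton between -0.069 and 0.069 m and y of biscuit_tin_center in the frame of carton between -0.1055 and 0.1055 m and z of biscuit_tin_center in the frame of carton between 0.016 and 0.028 m and x of spice_jar_0 in the frame of carton between -0.069 and 0.069 m and y of spice_jar_0 in the frame of carton between -0.1055 and 0.1055 m and z of spice_jar_0 in the frame of carton between -0.002 and 0.01 m and angle between each of spice_jar_0, spice_jar_1, spice_jar_2's own z axis and vertical below 0.15 rad and x of spice_jar_1 in the frame of carton between -0.069 and 0.069 m and y of spice_jar_1 in the frame of carton between -0.1055 and 0.1055 m and z of spice_jar_1 in the frame of carton between -0.002 and 0.01 m and x of spice_jar_2 in the frame of carton between -0.069 and 0.069 m and y of spice_jar_2 in the frame of carton between -0.1055 and 0.1055 m and z of spice_jar_2 in the frame of carton between -0.002 and 0.01 m and linear speed of each of tea_box, biscuit_tin below 0.02 m/s); the robot touches nothing.
It fails at once if the biscuit tin is lifted out (its centre more than 25 mm above where it lies) (z of biscuit_tin_center in the frame of carton above 0.047 m).
It fails at once if a spice jar is knocked over (tilted more than 0.6 rad) (angle between any of spice_jar_0, spice_jar_1, spice_jar_2's own z axis and vertical above 0.6 rad).
It fails at once if the mug is moved more than 30 mm or tilted more than 0.3 rad (distance of mug from where it was at the start of the episode above 0.03 m or angle between mug's own z axis and vertical above 0.3 rad).
It also fails if it takes over 51 s, if anything falls off the work surface, if the arm or the gripper's body presses on something with over 40 N, if the wrist force passes 120 N, or if a joint passes its speed limit or range.

### The arm

A 6-joint arm with a two-finger parallel gripper is mounted at the origin on a cart in front of the work surface, level with it; the furniture and walls round the work are solid. World frame = base frame: x ahead of the robot, y to its left, z up, the work surface at z = 0. Lengths are in m, angles in rad, forces in N, time in s.
With the tool pointing down it reaches from about 0.375 to 0.925 m from the base axis. Payload 5.7 kg.
Tool frame: the origin (TCP) lies between the finger pads; the fingertips stand 8 mm ahead of it and the grasp point (between the pads) lies 11 mm behind it (env.tcp_to_tips is the distance from the TCP to the fingertips, in m); z points along the fingers, y is the line along which they close (so a half turn about z gives the same grasp; the last joint's range is limited). The gripper opens to 85 mm and grips with 20 to 120 N. Pads are 22 mm wide; open, the fingers measure 114 mm over their backs; the gripper's body (76 mm by 85 mm) begins 54 mm behind the grasp point. The pads swing forward as they close: fully open they stand 13 mm farther back than shut.
Start: joints at [-1.353, 0.359, 1.51, -0, 1.272, -0.115], TCP at [0.196, -0.567, 0.239] pointing down, gripper open.
Joint ranges: [-2.97, 2.97], [-1.01, 2.36], [0.21, 2.38], [-0.96, 4.11], [0.2, 2.71], [-2.98, 2.98]. Speed limits (rad/s): [2.39, 2.39, 3.14, 3.14, 3.14, 3.14].

### API

Orientations are given as a rotation vector (axis times angle).
In Python, from cell import env, optics gives the robot as it stands.
- The arm moves only by the shell command python3 -m crank 'ROWS'. ROWS is JSON, a list of rows, each a list of 3 entries, a list of its own where there are three numbers: the shift along the tool's x, y, z in m, then the turn about the tool's z in degrees, then the finger opening in m, from 0 to 0.0854. In form: [[[x, y, z], twist, claw], ...]. A call has 1 to 20 rows; each row is the pose to reach, as a shift and turn from the pose commanded when the call began, along the tool's axes at that moment; what a row does not reach only later rows make up. A row lasts 1/12 s, in which the tool goes at most 41.7 mm and 7.16 degrees, less where a joint would pass 70% of its speed; a pose out of reach is approached as far as the arm can. A call with a gripper value outside its range is refused whole. The fingers move at their own pace and stop on an object; the grip force is fixed at half the most. Time passes only in rows, so rows that repeat a pose let the fingers close. It gives the time, the measured TCP pose, the force, the opening and the grip force at its end, in the units of the state.
- env.read_state(): the state, without advancing time (a new reading comes with each control period).
- optics.camera(name): name is "scene" or "top" or "wrist"; returns a dict with "img" (480x640x3 uint8, blue, green, red), "intrinsics" (3x3 intrinsics, pixels), "cam_to_world" (4x4, takes a point from camera to world coordinates); the wrist camera has in their place "hand_eye" (4x4, takes a point from camera to tool coordinates, whose origin is the TCP and whose axes are the flange's). Camera axes: x right, y down, z forward; pixel columns grow to the right and rows downward; lengths in m; the calibration is good to about 2 mm. The wrist camera is an equidistant fisheye: a pixel r from the principal point sees the ray r / f radians off the axis. A picture is of the moment at which its call begins: read the wrist's pose just before it. There is no depth.
- env.finish_job(): hands the job in; it is judged then, once.
The state is a dict: "t": time; "qpos": joint angles; "qd": joint speeds; "joint_torque": joint torques, N m; "ee_pos": TCP position; "eef_rot": TCP orientation; "ft_force": force on the tool from outside, world axes, zero at the start; "ft_torque": the same for the moment, N m; "finger_gap": opening from 0.0 (shut) to 1.0 (fully open); "gripper_force": force on a finger pad.
Only numpy, scipy, OpenCV 4.12 (cv2) and the standard library are available. Lean on these libraries where they do the work, as an engineer would, in place of code of your own. Each camera call takes 0.05 s, during which the arm holds its last target. There are 200 camera calls.

## Working session

There is one attempt and no reset: what is moved stays moved. The work goes in short steps, Python scripts to look and compute and a shell command to move; the robot and the scene stay as the last step left them, time stands still between calls to the robot, and variables do not carry over. Pictures are saved under pics/ and viewed, at most 10 in all, crops included, and the job is handed in when it is done.

```bash
ls; mkdir -p pics
python3 - <<'E'
from cell import env, optics
import cv2,numpy as np
s=env.read_state();print(s['t'],s['ee_pos'],s['eef_rot'])
for n in ['scene','top']:
    c=optics.camera(n);cv2.imwrite(f'pics/{n}0.png',c['img']);print(c['intrinsics'],np.round(c['cam_to_world'],4))
c=optics.camera('wrist');print(c['intrinsics'],c['hand_eye'])
E
```

```text
pics
0.0 [ 0.19588795 -0.56645277  0.23845807] [-3.09642410e+00 -5.20093226e-01  1.18119974e-04]
[[452.60028339   0.         317.65011692]
 [  0.         452.60028339 235.41815449]
 [  0.           0.           1.        ]] [[-0.7746 -0.4068  0.4842 -0.0505]
 [-0.6324  0.5089 -0.584   0.5942]
 [-0.0088 -0.7586 -0.6515  0.7462]
 [ 0.      0.      0.      1.    ]]
[[488.79639475   0.         314.26353432]
 [  0.         488.79639475 239.37211745]
 [  0.           0.           1.        ]] [[-0.0159 -0.9941  0.107   0.3541]
 [-0.9999  0.0155 -0.0045 -0.0518]
 [ 0.0028 -0.1071 -0.9942  1.0275]
 [ 0.      0.      0.      1.    ]]
[[371.64829954   0.         323.30250338]
 [  0.         371.64829954 229.20248146]
 [  0.           0.           1.        ]] [[ 2.99749769e-04 -9.58341399e-01 -2.85625056e-01  7.29782588e-02]
 [ 9.99999229e-01 -5.69228650e-05  1.24044116e-03 -4.68040364e-04]
 [-1.20502471e-03 -2.85625208e-01  9.58340643e-01 -1.32422045e-01]
 [ 0.00000000e+00  0.00000000e+00  0.00000000e+00  1.00000000e+00]]
```

View pics/top0.png

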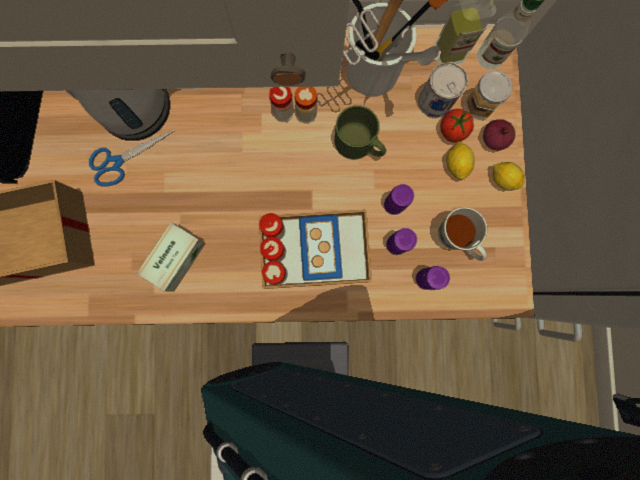

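View pics/scene0.png

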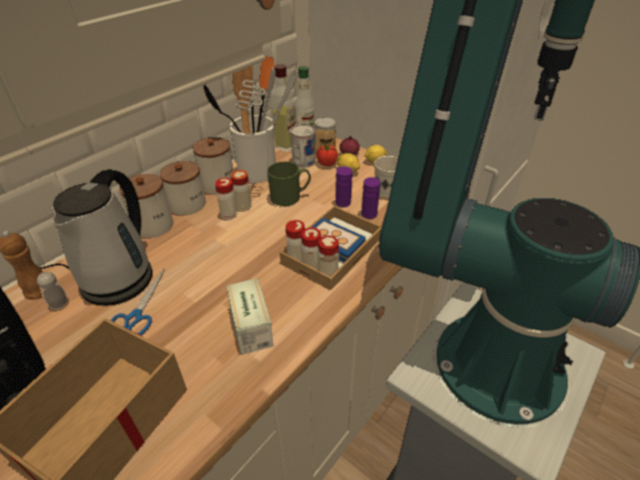

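Seen: the tea box is at top (172,257), left of the carton. The carton is at about (315,250), with its red-cap jars at (271,225), (272,249) and (273,272). The blue tin is at (321,248) and the white mug at (463,230).

Could be mistaken for these: purple-cap jars at (399,199), (402,241) and (433,278), a second pair of red-cap jars at (281,97) and (305,97), the green mug at (358,132), and the ribboned lid at (40,230). I choose the carton's own contents, the box at (172,257) and the mug at (463,230). Next is a close crop plus measurement.

```bash
cat > h.py <<'E'
import numpy as np,cv2
from scipy.spatial.transform import Rotation as R
from cell import env,optics
def ray(c,uv,z):
    K=c['intrinsics'];T=c['cam_to_world']
    d=T[:3,:3]@np.linalg.inv(K)@np.array([*uv,1.]);o=T[:3,3]
    return (o+d*(z-o[2])/d[2])
def rect(mask,c,z):
    n,l,st,ce=cv2.connectedComponentsWithStats(mask)
    k=1+np.argmax(st[1:,4]);ys,xs=np.where(l==k)
    P=np.array([ray(c,p,z)[:2] for p in zip(xs,ys)],np.float32)*1000
    return st[k],cv2.minAreaRect(P)
def plan(xyz,yaw=None):
    """shift in tool axes to TCP xyz; yaw = world heading (deg) of tool y, nearest mod 180"""
    s=env.read_state();r=R.from_rotvec(s['eef_rot'])
    d=r.inv().apply(np.array(xyz)-s['ee_pos'])
    y=r.apply([0,1,0]);cur=np.degrees(np.arctan2(y[1],y[0]))
    tw=None if yaw is None else -((yaw-cur+90)%180-90)
    print('t',s['t'],'pos',np.round(s['ee_pos'],4),'heading y',round(cur,1),'shift',np.round(d,4),'twist',tw,'q6',s['qpos'][5])
E
python3 - <<'E'
from h import *
c=optics.camera('top');im=c['img']
cv2.imwrite('pics/crop1.png',cv2.resize(im[190:310,130:385],None,fx=3.1,fy=3.1,interpolation=cv2.INTER_CUBIC))
hsv=cv2.cvtColor(im,cv2.COLOR_BGR2HSV)
b=np.zeros(im.shape[:2],np.uint8);b[200:300,285:370]=cv2.inRange(hsv,(100,90,40),(125,255,255))[200:300,285:370]
print('tin',rect(b,c,.040))
print('tea hsv',hsv[245,172],hsv[262,165],'wood',hsv[290,200],hsv[230,215],'side',hsv[268,190])
for p in [(263,215),(365,211),(369,283),(264,288)]: print('rim',np.round(ray(c,p,.038),4))
for p in [(271,225),(272,249),(273,272)]: print('jar',np.round(ray(c,p,.106),4))
print('mug',ray(c,(463,230),.094))
E
```

```text
tin (array([300, 215,  42,  65, 954], dtype=int32), ((445.0151062011719, -67.73680114746094), (128.16064453125, 77.32040405273438), 3.159402370452881))
tea hsv [ 46  58 133] [ 46  34 203] wood [ 16 115 188] [ 15 136 171] side [ 14 137 168]
rim [0.5124 0.0478 0.038 ]
rim [ 0.5174 -0.1612  0.038 ]
rim [ 0.3704 -0.1653  0.038 ]
rim [0.3637 0.0465 0.038 ]
jar [0.482  0.0259 0.106 ]
jar [0.4362 0.0243 0.106 ]
jar [0.3927 0.0227 0.106 ]
mug [ 0.46824453 -0.34280967  0.094     ]
```

View pics/crop1.png

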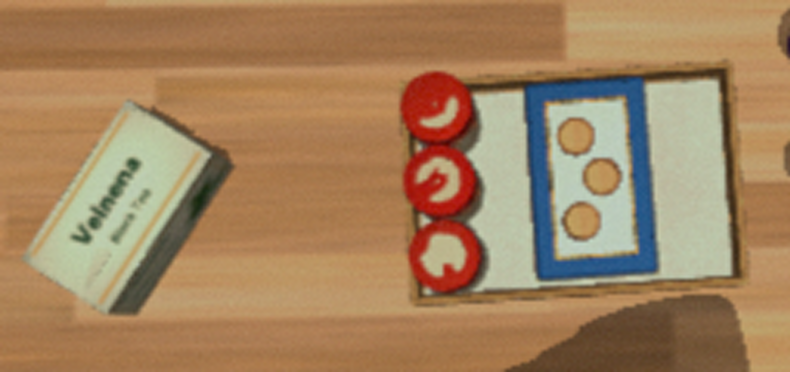

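The crop confirms the choice. The tea box top has corners (130,101), (210,153), (105,312) and (24,258), with its long axis running down-left. The tin lies between the jars on the left and an empty gap on the right, and the carton rim corners are (404,82), (733,63), (746,292) and (413,305).

Run:
```python
from h import *
c=optics.camera('top')
f=lambda p,z:ray(c,(p[0]/3.1-.34+130,p[1]/3.1-.34+190),z)[:2]*1000
def rep(n,ps,z):
    P=np.array([f(p,z) for p in ps],np.float32);print(n,np.round(P).tolist(),P.mean(0),cv2.minAreaRect(P))
rep('tea',[(130,101),(210,153),(105,312),(24,258)],.074)
rep('carton',[(404,82),(733,63),(746,292),(413,305)],.038)
# push start: 25 mm -y of tin's face
import math
a=math.radians(2.5);x=np.array([math.cos(a),math.sin(a)]);y=np.array([-x[1],x[0]])
p=np.array([.445,-.068])-y*(.040+.026)
plan([*p,.12],2.5)
plan([*p,.022],2.5)
print('push dir',y)
```

```text
tea [[495.0, 224.0], [461.0, 173.0], [362.0, 238.0], [397.0, 289.0]] [428.61676 230.9148 ] ((428.48480224609375, 230.83966064453125), (61.88743591308594, 118.52113342285156), 56.59982681274414)
carton [[510.0, 54.0], [520.0, -164.0], [369.0, -168.0], [364.0, 49.0]] [440.47858 -57.15561] ((440.92364501953125, -56.88421630859375), (150.97799682617188, 217.69244384765625), 1.6498923301696777)
t 0.25 pos [ 0.1959 -0.5668  0.2389] heading y -70.9 shift [ 0.3795 -0.3267  0.1192] twist -73.43105320280597 q6 -0.11509530625450928
t 0.25 pos [ 0.1959 -0.5668  0.2389] heading y -70.9 shift [ 0.3795 -0.3266  0.2172] twist -73.43105320280597 q6 -0.11509530625450928
push dir [-0.04361939  0.99904822]
```

```bash
python3 -m crank '[[[0.10,-0.08,0],-20,0.04],[[0.19,-0.163,0],-40,0.04],[[0.28,-0.245,0.03],-60,0.04],[[0.38,-0.327,0.08],-73.4,0.04],[[0.38,-0.327,0.08],-73.4,0.04],[[0.38,-0.327,0.08],-73.4,0.04],[[0.38,-0.327,0.08],-73.4,0.04],[[0.38,-0.327,0.08],-73.4,0.04],[[0.38,-0.327,0.08],-73.4,0.04],[[0.38,-0.327,0.08],-73.4,0.04],[[0.38,-0.327,0.08],-73.4,0.04],[[0.38,-0.327,0.08],-73.4,0.04],[[0.38,-0.327,0.08],-73.4,0.04],[[0.38,-0.327,0.08],-73.4,0.04],[[0.38,-0.327,0.08],-73.4,0.04],[[0.38,-0.327,0.08],-73.4,0.04]]'
python3 - <<'E'
from h import *
plan([.4479,-.1339,.022],2.5)
cv2.imwrite('pics/w1.png',optics.camera('wrist')['img'])
E
```

```text
t: 1.58
ee_pos: [0.4481, -0.1349, 0.1595]
eef_rot: [2.173, 2.268, -0.001]
ft_force: [0.0, 0.6, -0.0]
finger_gap: 0.467
gripper_force: 0.0
t 1.5833 pos [ 0.4481 -0.1349  0.1595] heading y 2.4 shift [ 1.100e-03 -1.000e-04  1.375e-01] twist -0.05831161162743115 q6 -0.48211913697658576
```

View pics/w1.png

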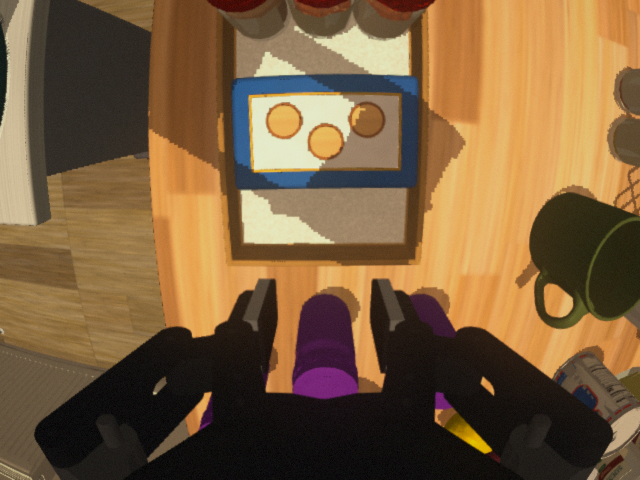

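The wrist view shows the tin with its near edge at row 188, columns 237–417. The gap ends at the carton's end wall, whose top edge is at about rows 246–262, and the jars are at the top.

```bash
cat >> h.py <<'E'
def wray(c,s,uv,z):
    K=c['intrinsics'];v=np.array([(uv[0]-K[0,2])/K[0,0],(uv[1]-K[1,2])/K[1,1]]);r=np.hypot(*v)
    d=np.array([*(v/r*np.sin(r)),np.cos(r)]);H=c['hand_eye'];Q=R.from_rotvec(s['eef_rot'])
    d=Q.apply(H[:3,:3]@d);o=Q.apply(H[:3,3])+s['ee_pos'];return o+d*(z-o[2])/d[2]
E
python3 - <<'E'
from h import *
s=env.read_state();c=optics.camera('wrist')
for n,p,z in [('tinL',(237,188),.04),('tinR',(417,187),.04),('tin top L',(234,77),.04),('tin top R',(415,77),.04),('rim out L',(228,263),.038),('rim out R',(421,263),.038),('jar foot',(322,33),.004)]: print(n,np.round(wray(c,s,p,z),4))
E
```

```text
tinL [ 0.3868 -0.1099  0.04  ]
tinR [ 0.5128 -0.1038  0.04  ]
tin top L [ 0.3835 -0.0326  0.04  ]
tin top R [ 0.5059 -0.0274  0.04  ]
rim out L [ 0.3779 -0.1676  0.038 ]
rim out R [ 0.5231 -0.1616  0.038 ]
jar foot [0.4414 0.0074 0.004 ]
```

```bash
python3 -m crank '[[[0.001,0,0.035],0,0.04],[[0.001,0,0.07],0,0.04],[[0.001,0,0.105],0,0.04],[[0.001,0,0.125],0,0.04],[[0.001,0,0.137],0,0.04],[[0.001,0,0.137],0,0.04],[[0.001,0,0.137],0,0.04]]'
python3 -m crank '[[[0.005,0,0],0,0.04],[[0.01,0,0],0,0.04],[[0.014,0,0],0,0.04],[[0.017,0,0],0,0.04],[[0.02,0,0],0,0.04],[[0.023,0,0],0,0.04],[[0.026,0,0],0,0.04],[[0.029,0,0],0,0.04],[[0.032,0,0],0,0.04],[[0.035,0,0],0,0.04],[[0.037,0,0],0,0.04],[[0.039,0,0],0,0.04],[[0.040,0,0],0,0.04],[[0.040,0,0],0,0.04]]'
python3 - <<'E'
from h import *
plan([0,0,0]);c=optics.camera('top');im=c['img']
hsv=cv2.cvtColor(im,cv2.COLOR_BGR2HSV)
cv2.imwrite('pics/t2.png',cv2.resize(im[190:310,240:400],None,fx=4,fy=4,interpolation=cv2.INTER_CUBIC))
E
```

```text
t: 2.27
ee_pos: [0.4478, -0.1338, 0.0221]
eef_rot: [-2.174, -2.266, 0.001]
ft_force: [0.5, 0.3, 0.6]
finger_gap: 0.474
gripper_force: 0.0
t: 3.43
ee_pos: [0.4464, -0.0925, 0.0222]
eef_rot: [-2.173, -2.268, -0.0]
ft_force: [0.0, -1.6, 0.7]
finger_gap: 0.468
gripper_force: 0.7
t 3.4333 pos [ 0.4464 -0.0925  0.0222] heading y 2.5 shift [ 0.1116 -0.4419  0.0224] twist None q6 -0.3998889159297324
```

View pics/t2.png

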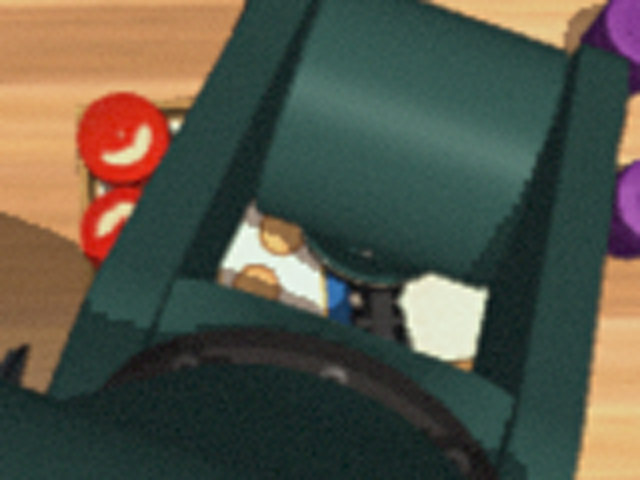

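The arm hides most of the tin here. The blue near edge touches the fingers at about (345,300), and the visible jar caps stand. The gap is about 77 mm, so I push a little further and then retreat.

```bash
python3 -m crank '[[[0.001,0,0],0,0.04],[[0.002,0,0],0,0.04],[[0.003,0,0],0,0.04],[[0.004,0,0],0,0.04],[[0.005,0,0],0,0.04],[[0.005,0,0],0,0.04]]'
python3 -m crank '[[[-0.008,0,0],0,0.04],[[-0.012,0,-0.02],0,0.04],[[-0.012,0,-0.06],0,0.06],[[-0.012,0,-0.1],0,0.085],[[-0.012,0,-0.14],0,0.085],[[-0.012,0,-0.175],0,0.085],[[-0.012,0,-0.175],0,0.085],[[-0.012,0,-0.175],0,0.085]]'
python3 - <<'E'
from h import *
s=env.read_state();c=optics.camera('wrist');cv2.imwrite('pics/w2.png',c['img'])
# tea: centre (.4285,.231); edges: short-side (finger) direction = heading of 495,224 -> 461,173
print('short dir',np.degrees(np.arctan2(51,34)))
plan([.4285,.231,.19],56.5)
E
```

```text
t: 3.98
ee_pos: [0.446, -0.0876, 0.0222]
eef_rot: [-2.173, -2.268, 0.0]
ft_force: [0.6, -1.6, -1.4]
finger_gap: 0.464
gripper_force: 0.8
t: 4.65
ee_pos: [0.4483, -0.1006, 0.1995]
eef_rot: [2.17, 2.265, 0.004]
ft_force: [0.5, 0.5, -1.1]
finger_gap: 0.996
gripper_force: 0.0
short dir 56.309932474020215
t 4.7 pos [ 0.4468 -0.1001  0.1978] heading y 2.5 shift [ 0.3316 -0.0042  0.0077] twist -54.04353613758104 q6 -0.41467970954524364
```

View pics/w2.png

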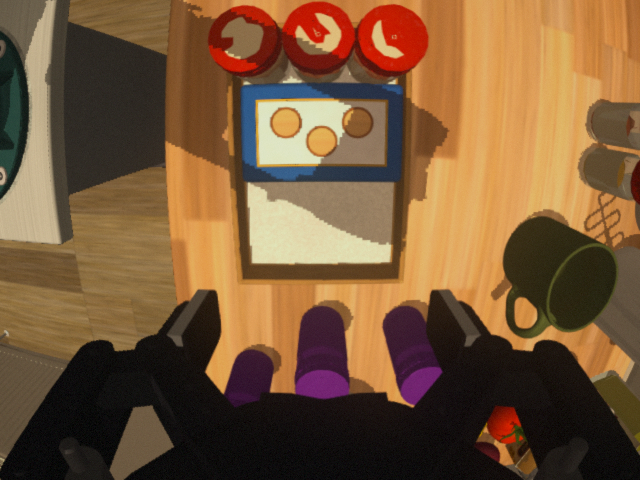

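The tin is flush along the jars, all three jars are upright, and a wide gap is free (rows 181–265).

```bash
python3 -m crank '[[[0.04,0,0],-7,0.085],[[0.08,0,0],-14,0.085],[[0.12,0,0],-21,0.085],[[0.16,0,0],-28,0.085],[[0.2,0,0],-35,0.085],[[0.24,-0.002,0],-42,0.085],[[0.28,-0.002,0],-49,0.085],[[0.31,-0.004,0],-54,0.085],[[0.332,-0.004,0],-54,0.085],[[0.332,-0.004,0],-54,0.085],[[0.332,-0.004,0],-54,0.085]]'
python3 - <<'E'
from h import *
c=optics.camera('wrist')
s0=dict(ee_pos=np.array([.4468,-.1001,.1978]),eef_rot=R.from_matrix(np.column_stack([[-np.sin(a:=np.radians(2.5)),np.cos(a),0],[np.cos(a),np.sin(a),0],[0,0,-1]])).as_rotvec())
for n,p,z in [('tinL',(243,182),.04),('tinR',(403,180),.04),('rimoutL',(241,282),.038),('rimoutR',(400,280),.038),('floorL',(250,265),.004),('floorR',(392,263),.004),('rimsideL',(236,185),.038),('rimsideR',(410,185),.038)]: print(n,np.round(wray(c,s0,p,z),4))
cv2.imwrite('pics/w3.png',c['img']);plan([.4285,.231,.19],56.5)
E
```

```text
t: 5.62
ee_pos: [0.427, 0.232, 0.1953]
eef_rot: [-0.902, -3.006, 0.004]
ft_force: [-0.3, -0.7, 0.2]
finger_gap: 0.995
gripper_force: 0.0
tinL [ 0.3817 -0.0774  0.04  ]
tinR [ 0.5097 -0.0701  0.04  ]
rimoutL [ 0.3777 -0.1662  0.038 ]
rimoutR [ 0.5168 -0.158   0.038 ]
floorL [ 0.3795 -0.1637  0.004 ]
floorR [ 0.5153 -0.1556  0.004 ]
rimsideL [ 0.3754 -0.0803  0.038 ]
rimsideR [ 0.5163 -0.0741  0.038 ]
t 5.6667 pos [0.4272 0.2311 0.1956] heading y 56.5 shift [-0.0012  0.0007  0.0056] twist 0.028285386123229728 q6 -0.6327631905280138
```

View pics/w3.png

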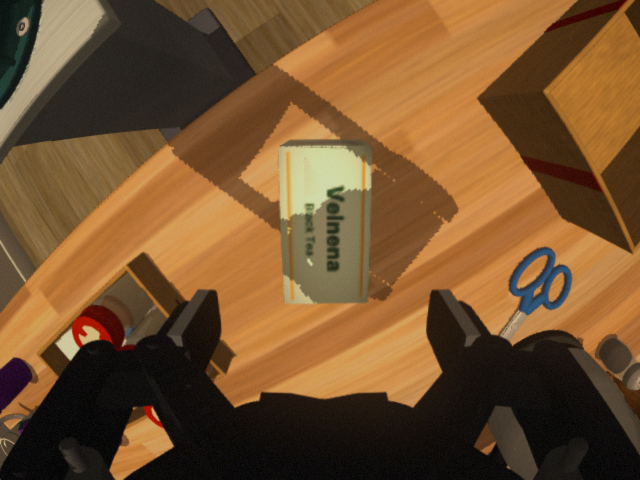

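The tea box is well framed between the fingers, with top-face corners at about (281,149), (371,148), (368,303) and (285,303).

Run:
```python
from h import *
s=env.read_state();c=optics.camera('wrist')
P=np.array([wray(c,s,p,.074)[:2]*1000 for p in [(281,149),(371,148),(368,303),(285,303)]],np.float32)
m=P.mean(0)/1000;r=cv2.minAreaRect(P);print(P.round(),m,r)
l=(P[2]+P[3]-P[0]-P[1]);h=np.degrees(np.arctan2(l[1],l[0]))+90;print('short heading',h%180)
plan([*m,.064],h)
```

```text
[[366. 237.]
 [399. 289.]
 [498. 226.]
 [463. 172.]] [0.43144348 0.23076418] ((431.4400329589844, 231.08566284179688), (64.09891510009766, 117.34060668945312), 56.59542465209961)
short heading 56.85645
t 5.7167 pos [0.4275 0.2306 0.1959] heading y 56.5 shift [-0.0035  0.0027  0.1319] twist -0.3938570680876836 q6 -0.6326873256822272
```

```bash
python3 -m crank '[[[-0.002,0.002,0.035],0,0.085],[[-0.002,0.002,0.07],0,0.085],[[-0.002,0.002,0.1],0,0.085],[[-0.002,0.002,0.125],0,0.085],[[-0.002,0.002,0.138],0,0.085],[[-0.002,0.002,0.14],0,0.085],[[-0.002,0.002,0.14],0,0.085],[[-0.002,0.002,0.14],0,0.055],[[-0.002,0.002,0.14],0,0.055],[[-0.002,0.002,0.14],0,0.055],[[-0.002,0.002,0.14],0,0.055],[[-0.002,0.002,0.14],0,0.055],[[-0.002,0.002,0.14],0,0.055],[[-0.002,0.002,0.14],0,0.055]]'
python3 -m crank '[[[0,0,-0.03],0,0.055],[[0,0,-0.06],0,0.055],[[0,0,-0.09],0,0.055],[[0,0,-0.12],0,0.055],[[0,0,-0.145],0,0.055],[[0,0,-0.145],0,0.055],[[0,0,-0.145],0,0.055]]'
python3 - <<'E'
from h import *
plan([.447,-.116,.2],92.6)
E
```

```text
t: 6.88
ee_pos: [0.4324, 0.2324, 0.0587]
eef_rot: [0.905, 3.006, 0.002]
ft_force: [0.5, -2.0, 8.5]
finger_gap: 0.778
gripper_force: 67.8
t: 7.47
ee_pos: [0.4325, 0.2327, 0.2042]
eef_rot: [0.905, 3.005, 0.005]
ft_force: [0.1, 1.3, -1.1]
finger_gap: 0.78
gripper_force: 68.2
t 7.4667 pos [0.4325 0.2327 0.2042] heading y 56.5 shift [-0.2047 -0.2827  0.0036] twist -36.12217239031526 q6 -0.632981851127752
```

```bash
python3 -m crank '[[[-0.02,-0.028,0],-3,0.055],[[-0.04,-0.056,0],-6,0.055],[[-0.06,-0.084,0],-9,0.055],[[-0.08,-0.112,0],-13,0.055],[[-0.1,-0.14,0],-17,0.055],[[-0.12,-0.168,0],-21,0.055],[[-0.14,-0.196,0],-25,0.055],[[-0.16,-0.224,0],-29,0.055],[[-0.18,-0.25,0],-33,0.055],[[-0.195,-0.27,0],-36,0.055],[[-0.205,-0.283,0],-36,0.055],[[-0.205,-0.283,0],-36,0.055],[[-0.205,-0.283,0],-36,0.055],[[-0.205,-0.283,0],-36,0.055]]'
python3 - <<'E'
from h import *
plan([.447,-.116,.1],92.6)
cv2.imwrite('pics/w4.png',optics.camera('wrist')['img'])
E
```

```text
t: 8.63
ee_pos: [0.4448, -0.116, 0.2013]
eef_rot: [0.067, -3.139, -0.003]
ft_force: [-0.2, 0.8, -0.9]
finger_gap: 0.787
gripper_force: 68.1
t 8.6333 pos [ 0.4448 -0.116   0.2013] heading y 92.4 shift [-0.0024 -0.0003  0.1013] twist -0.15826844568719878 q6 -2.019626535223375
```

View pics/w4.png

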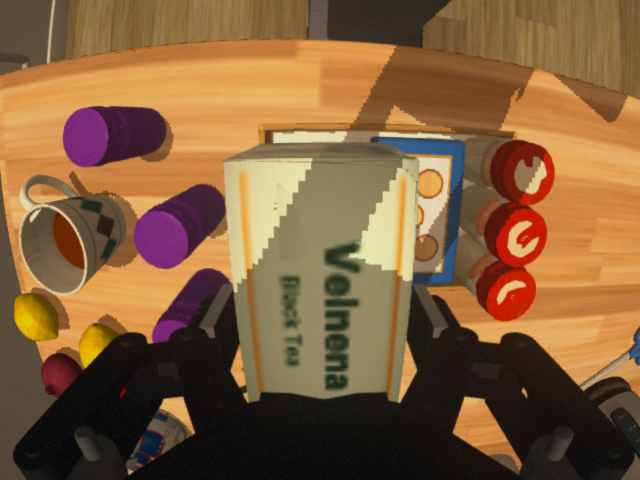

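The box is held straight, with its near top edge at row ~158 (columns 226–414). The carton's near-left outer corner is at (261,127), the tin is to the right and the jars are upright. Now to check the box's x against the carton.

Run:
```python
from h import *
s=env.read_state();c=optics.camera('wrist')
z=s['ee_pos'][2]+.0153
for n,p,z in [('boxtopL',(226,159),z),('boxtopR',(416,159),z),('boxbotL',(231,153),z-.074),('rimout corner',(261,127),.038),('rimout far',(515,133),.038),('tin far-x face',(450,286),.04),('tin near',(376,139),.04),('tin near r',(464,142),.04)]: print(n,np.round(wray(c,s,p,z),4))
plan([0,0,0])
```

```text
boxtopL [ 0.3852 -0.1494  0.2168]
boxtopR [ 0.3826 -0.0882  0.2168]
boxbotL [ 0.3899 -0.1661  0.1428]
rimout corner [ 0.378  -0.1677  0.038 ]
rimout far [0.3667 0.0468 0.038 ]
tin far-x face [0.5086 0.0028 0.04  ]
tin near [ 0.3838 -0.0763  0.04  ]
tin near r [ 0.3799 -0.0022  0.04  ]
t 8.7333 pos [ 0.4452 -0.1157  0.2017] heading y 92.5 shift [0.4394 0.1349 0.2025] twist None q6 -2.01991951993732
```

```bash
python3 -m crank '[[[-0.003,0,0],0,0.055],[[-0.003,0,0.03],0,0.055],[[-0.003,0,0.06],0,0.055],[[-0.003,0,0.08],0,0.055],[[-0.003,0,0.095],0,0.055],[[-0.003,0,0.105],0,0.055],[[-0.003,0,0.115],0,0.055],[[-0.003,0,0.123],0,0.055],[[-0.003,0,0.13],0,0.055],[[-0.003,0,0.134],0,0.055],[[-0.003,0,0.134],0,0.055]]'
python3 - <<'E'
from h import *
plan([.448,-.116,.064],92.7)
E
```

```text
t: 9.65
ee_pos: [0.4486, -0.1164, 0.0677]
eef_rot: [0.068, -3.14, -0.001]
ft_force: [-1.2, 0.3, -0.4]
finger_gap: 0.785
gripper_force: 68.2
t 9.65 pos [ 0.4486 -0.1164  0.0677] heading y 92.5 shift [0.0006 0.0004 0.0037] twist -0.20958649160984066 q6 -2.0175999475319473
```

No contact so far. Now I lower to touch.

```bash
python3 -m crank '[[[0,0,0.001],0,0.055],[[0,0,0.002],0,0.055],[[0,0,0.003],0,0.055],[[0,0,0.004],0,0.055],[[0,0,0.005],0,0.055],[[0,0,0.005],0,0.055]]'
```

```text
t: 10.15
ee_pos: [0.4488, -0.1168, 0.0633]
eef_rot: [-0.068, 3.141, 0.0]
ft_force: [0.4, -0.5, -0.4]
finger_gap: 0.783
gripper_force: 68.2
```

```bash
python3 -m crank '[[[0,0,0.001],0,0.055],[[0,0,0.002],0,0.055],[[0,0,0.003],0,0.055],[[0,0,0.003],0,0.055]]'
```

```text
t: 10.48
ee_pos: [0.449, -0.1169, 0.0626]
eef_rot: [-0.068, 3.14, -0.001]
ft_force: [-7.3, 1.5, 32.5]
finger_gap: 0.783
gripper_force: 72.3
```

Firm floor contact at the expected height. Ease off, open and rise.

```bash
python3 -m crank '[[[0,0,-0.002],0,0.055],[[0,0,-0.002],0,0.055],[[0,0,-0.002],0,0.085],[[0,0,-0.002],0,0.085],[[0,0,-0.002],0,0.085],[[0,0,-0.002],0,0.085],[[0,0,-0.006],0,0.085],[[0,0,-0.015],0,0.085],[[0,0,-0.03],0,0.085],[[0,0,-0.06],0,0.085],[[0,0,-0.1],0,0.085],[[0,0,-0.14],0,0.085],[[0,0,-0.18],0,0.085],[[0,0,-0.18],0,0.085]]'
python3 -m crank '[[[0,-0.04,0],0,0.085],[[0,-0.08,0],0,0.085],[[0,-0.12,0],0,0.085],[[0,-0.16,0],0,0.085],[[0,-0.2,0],0,0.085],[[0,-0.24,0],0,0.085],[[0,-0.28,0],0,0.085],[[0,-0.28,0],0,0.085],[[0,-0.28,0],0,0.085]]'
python3 - <<'E'
from h import *
t=optics.camera('top')['img'][180:310,240:500];s=optics.camera('scene')['img'][160:330,220:430]
a=cv2.resize(t,(780,390)) ; b=cv2.resize(s,(247,200))
cv2.imwrite('pics/f1.png',a);cv2.imwrite('pics/f2.png',cv2.resize(s,None,fx=3,fy=3))
E
```

```text
t: 11.65
ee_pos: [0.4532, -0.1185, 0.2486]
eef_rot: [-0.068, 3.128, -0.009]
ft_force: [0.8, -0.0, -0.3]
finger_gap: 0.997
gripper_force: 0.0
t: 12.4
ee_pos: [0.4606, -0.3987, 0.2405]
eef_rot: [-0.063, 3.141, -0.0]
ft_force: [0.1, 0.4, -0.1]
finger_gap: 0.998
gripper_force: 0.0
```

View pics/f1.png

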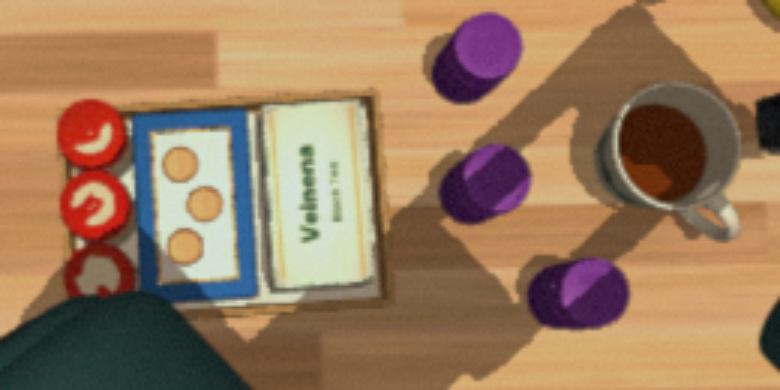

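View pics/f2.png

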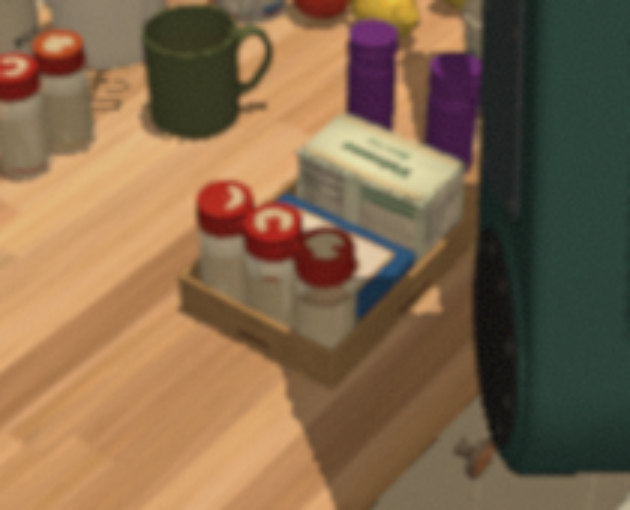

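Top view: the box lies between the tin and the -y wall, with top corners at about (265,107), (357,100), (370,288) and (272,292). The jars are upright and the mug hasn't moved. The far end is close to the +x wall, so I check that it sits level inside.

Run:
```python
from h import *
c=optics.camera('top')
f=lambda p,z:np.round(ray(c,(p[0]/3-.33+240,p[1]/3-.33+180),z)[:2]*1000,1)
for p in [(265,107),(357,100),(370,288),(272,292)]: print('box',f(p,.078))
for p in [(377,95),(390,300),(58,103),(70,313)]: print('rim out',f(p,.038))
# slope check from the wrist: slant of two views
T=lambda c,p:np.linalg.inv(c['cam_to_world'])@np.array([*p,1])
def proj(c,p):
    q=(c['intrinsics']@T(c,p)[:3]);return q[:2]/q[2]
s=optics.camera('scene')
for p,z in [((265,107),.078),((357,100),.078),((370,288),.078),((272,292),.078)]:
    w=f(p,z)/1000;print('scene crop px',np.round((proj(s,[*w,z])-[220,160])*3))
```

```text
box [503.3 -83.8]
box [ 507.  -144.2]
box [ 384.  -149.5]
box [382.5 -86.1]
rim out [ 516.7 -161.8]
rim out [ 377.  -166.8]
rim out [514.6  56. ]
rim out [371.7  48.5]
scene crop px [300. 148.]
scene crop px [342. 112.]
scene crop px [469. 165.]
scene crop px [424. 206.]
```

The two views agree with a level top at z = 0.078, so the box is flat on the carton floor. The arm is clear, so I hand in.

```bash
python3 -c "
from cell import env
print(env.finish_job())"
```

```text
the job is handed in; nothing more can be done
None
```

I packed the carton and handed the job in at about 12.5 s; no verdict came back, but the last pictures showed the tin beside the jars, the tea box level on the carton floor, the jars standing and the mug unmoved.

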